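# Stand a toppled flanged shaft up and bring it under the dial gauge

### The arm

A 6-joint arm with a two-finger parallel gripper is mounted at the origin on the work surface. World frame = base frame: x ahead of the robot, y to its left, z up, the work surface at z = 0. Lengths are in m, angles in rad, forces in N, time in s.
With the tool pointing down it reaches from about 0.225 to 0.875 m from the base axis. Payload 3.4 kg.
Tool frame: the origin (TCP) lies midway between the tips of the shut fingers; the grasp point (between the pads) lies 19 mm behind it (manip.grip_point_offset is the distance from the TCP to the grasp point, in m); z points along the fingers, y is the line along which they close (so a half turn about z gives the same grasp; the last joint's range is limited). The gripper opens to 85 mm and grips with 20 to 120 N. Pads are 22 mm wide; open, the fingers measure 114 mm over their backs; the gripper's body (76 mm by 85 mm) begins 54 mm behind the grasp point. The pads swing forward as they close: fully open they stand 13 mm farther back than shut.
Start: joints at [-1.387, 0.276, 1.505, -0, 1.361, -0.121], TCP at [0.173, -0.549, 0.231] pointing down, gripper open.
Joint ranges: [-2.89, 2.89], [-0.75, 2.08], [0.22, 2.7], [-1.18, 4.32], [0.11, 2.71], [-2.7, 2.7]. Speed limits (rad/s): [2.57, 2.57, 3.14, 3.14, 3.14, 3.14].

### API

Orientations are given as a unit quaternion [w, x, y, z].
In Python, from rig import manip gives the robot as it stands.
- The arm moves only by the shell command python3 -m handwheel 'ROWS' [FORCE]. ROWS is JSON, a list of rows, each an object with "translation": the shift along the tool's x, y, z in m, a list of three; "angular": the turn, a rotation vector about the tool's x, y, z in degrees, a list of three; "hand": the closure, from 0 (fully open) to 1 (shut). A call has 1 to 10 rows; each row shifts and turns the commanded pose from where the row before left it, along the tool's axes as they then stand; what a row does not reach is not made up. A row lasts 1/12 s, in which the tool goes at most 41.7 mm and 7.16 degrees, less where a joint would pass 70% of its speed; a pose out of reach is approached as far as the arm can. A call with a gripper value outside its range is refused whole. The fingers move at their own pace and stop on an object; FORCE is the grip in N (left out, the last holds). Time passes only in rows, so rows that do not move let the fingers close. It gives the time, the measured TCP pose, the force, the opening and the grip force at its end, in the units of the state.
- manip.get_state(): the state, without advancing time (a new reading comes with each control period).
- manip.get_image(name): name is "scene" or "top" or "wrist"; returns the picture (400x640x3 uint8, red, green, blue); there is no depth.
- manip.camera_info(name): a dict with "camera_matrix" (3x3 intrinsics, pixels), "eye" and "orientation" of the camera in the world; the wrist camera has in their place "tool_from_camera" (4x4, takes a point from camera to tool coordinates, whose origin is the TCP and whose axes are the flange's). Camera axes: x right, y down, z forward; pixel columns grow to the right and rows downward; lengths in m; the calibration is good to about 2 mm. A picture is of the moment at which its call begins: read the wrist's pose just before it. camera_info takes no time and is no camera call.
- manip.sign_off(): hands the job in; it is judged then, once.
The state is a dict: "clock": time; "qpos": joint angles; "qd": joint speeds; "effort": joint torques, N m; "position": TCP position; "ee_rot": TCP orientation; "contact_force": force on the tool from outside, world axes, zero at the start; "moment": the same for the moment, N m; "width": finger opening in m; "gripper_force": force on a finger pad.
Only numpy, scipy, OpenCV 4.12 (cv2) and the standard library are available. Lean on these libraries where they do the work, as an engineer would, in place of code of your own. Each camera call takes 0.05 s, during which the arm holds its last target. There are 200 camera calls.

### The job

One of the turned aluminium shafts, the one with the red dot on its end, has toppled over on the black granite plate. Stand it upright on its flange on the plate, then bring it, standing upright, under the dial gauge so that the gauge's pointed tip is directly above the red dot, and let go of it. Do not touch the gauge with the shaft or the robot, do not drop the shaft, and leave the other shafts and the clamp blocks on the plate where they are.

Things in the scene. Friction and masses are not known exactly. Their poses are not given: they have to be found in the camera images.
- shaft: Toppled aluminium shaft, 125 mm long, 0.35 kg. Origin: centre of its flange's underside; z axis along it to the stem end. Flange 64 mm dia. (z 0-12), hub 38 mm (z 12-30), round stem 25 mm (z 30-125). Lies on flange rim and stem end, z axis dipping 10 deg, stem end pointing to +y within 40 deg; can roll. Centre of mass about z 40 mm: left leaning under 30 deg on its rim it rocks upright.
- red_dot (a point): Centre of the red dot, 12 mm in diameter, on the stem end of the toppled shaft, 125 mm from the underside of its flange on its axis; z along the shaft.
- plate: Black granite inspection plate, fixed, 420 mm (x) by 740 mm (y), 30 mm thick. Origin: centre of its underside, on the desk; its flat top is 30 mm higher. The shaft drags on it with a force about equal to its weight, so when slid it tips forward unless held firmly (80 N grip or so) or taken low.
- gauge: Dial gauge on a stand, fixed on the plate. Origin: centre of its blue block's underside, on the plate's top. Block 62 (x) x 52 (y) x 56 mm; column 16 mm dia., 256 mm tall. At 205 mm height a 12 mm arm runs 110 mm along its own -y to the dial, a disc 56 mm dia., 25 mm thick, axis along its x; a 10 mm spindle runs straight down from the dial to the tip.
- gauge_tip (a point): Lowest point of the gauge's conical brass tip, rigid, 133 mm above the plate's top: 8 mm higher than the red dot of the standing shaft. It is 110 mm along the gauge's -y from its column.
- part0: Another aluminium shaft of the same shape without a dot, standing, 125 mm tall, flange 64 mm in diameter, near the far edge of the plate. Origin: centre of its underside.
- part1: As part0, 114 mm tall.
- part2: As part0, 102 mm tall.
- block0: Aluminium clamp block with four bosses, 50 x 50 x 26 mm, near the plate's edge next to the robot. Origin: centre of its underside.
- block1: As block0.

How it is judged:
By the outcome, as a careful person would: the job done as asked, in the order asked, and still so for the second after the job is handed in, with the robot touching nothing.
It also fails if it takes over 61 s, if anything falls off the work surface, if the arm or the gripper's body presses on something with over 40 N, if the wrist force passes 120 N, or if a joint passes its speed limit or range.

## Working session

There is one attempt and no reset: what is moved stays moved. The work goes in short steps, Python scripts to look and compute and a shell command to move; the robot and the scene stay as the last step left them, time stands still between calls to the robot, and variables do not carry over. Pictures are saved under pics/ and viewed, at most 12 in all, crops included, and the job is handed in when it is done.

```bash
mkdir -p pics; ls; python3 - <<'E'
from rig import manip
import cv2,numpy as np
s=manip.get_state();print(s)
for n in("scene","top"):
    cv2.imwrite(f"pics/{n}0.png",manip.get_image(n)[:,:,::-1])
    print(n,manip.camera_info(n))
print(manip.camera_info("wrist"))
E
```

```text
pics
{'clock': 0.0, 'qpos': array([-1.38699589e+00,  2.76605144e-01,  1.50614672e+00, -5.70810554e-06,
        1.36067497e+00, -1.20997616e-01]), 'qd': array([-0.0003465 ,  0.00046492,  0.00224658, -0.00046729, -0.00151912,
       -0.00025507]), 'effort': array([-1.14263676e-03, -4.16783059e+01, -2.45804644e+01, -3.75878262e-04,
        1.10203150e-02,  5.67238523e-07]), 'position': array([ 0.17245521, -0.54797786,  0.2304285 ]), 'ee_rot': array([-9.16545872e-04,  9.88409220e-01,  1.51810317e-01, -3.15824071e-05]), 'contact_force': array([-0.22753194,  0.57145427, -0.42837974]), 'moment': array([0.02173409, 0.01571195, 0.0129529 ]), 'gripper_force': 0.0, 'width': 0.08529641487284145}
scene {'camera_matrix': array([[449.83921531,   0.        , 314.49218384],
       [  0.        , 449.83921531, 201.18582163],
       [  0.        ,   0.        ,   1.        ]]), 'eye': array([0.90843293, 0.58410672, 0.70014066]), 'orientation': array([-0.10450062,  0.25159937,  0.87772853, -0.39417001])}
top {'camera_matrix': array([[369.60565258,   0.        , 321.29974121],
       [  0.        , 369.60565258, 200.06213511],
       [  0.        ,   0.        ,   1.        ]]), 'eye': array([0.53830415, 0.01972971, 0.9307098 ]), 'orientation': array([ 0.02104919, -0.70637366,  0.7072734 , -0.01890826])}
{'camera_matrix': array([[310.82293143,   0.        , 318.69034017],
       [  0.        , 310.82293143, 199.98483487],
       [  0.        ,   0.        ,   1.        ]]), 'tool_from_camera': array([[-9.89358688e-04, -9.55902605e-01, -2.93682194e-01,
         7.46166028e-02],
       [ 9.99999252e-01, -7.34684067e-04, -9.77490432e-04,
         3.17251747e-04],
       [ 7.18622021e-04, -2.93682941e-01,  9.55902617e-01,
        -1.41154915e-01],
       [ 0.00000000e+00,  0.00000000e+00,  0.00000000e+00,
         1.00000000e+00]])}
```

View pics/scene0.png

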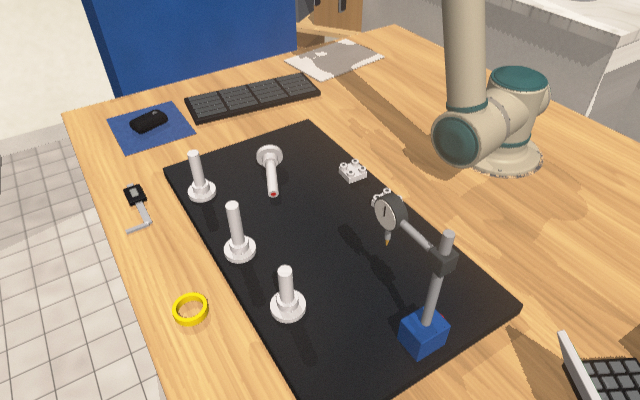

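View pics/top0.png

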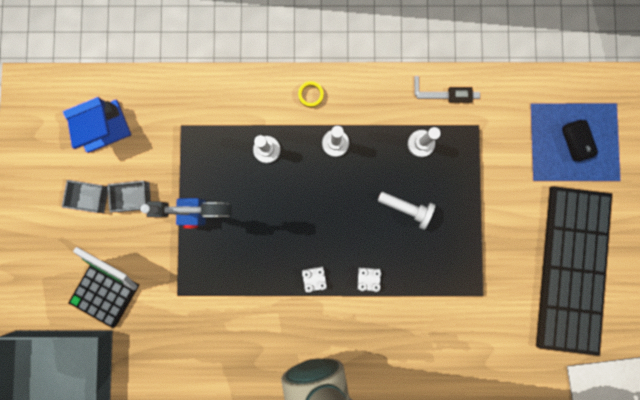

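The scene picture shows the toppled shaft with its red dot at about (273,194) and the gauge tip at about (388,243). In the top picture the shaft runs from its flange at (427,216) to its stem end at (382,198), and the dial is at (217,210). The blocks are at (314,279) and (369,279).

```bash
cat > h.py <<'E'
import numpy as np,cv2
from scipy.spatial.transform import Rotation as R
from rig import manip
def rot(q): return R.from_quat(q,scalar_first=True)
def cam(n,s=None):
    c=manip.camera_info(n)
    if n!="wrist": return c["camera_matrix"],np.array(c["eye"]),rot(c["orientation"]).as_matrix()
    T=c["tool_from_camera"];s=s or manip.get_state();Q=rot(s["ee_rot"]).as_matrix()
    return c["camera_matrix"],s["position"]+Q@T[:3,3],Q@T[:3,:3]
def ray(C,uv):
    K,e,M=C;d=M@np.linalg.solve(K,[*uv,1]);return e,d/np.linalg.norm(d)
def onz(C,uv,z):
    e,d=ray(C,uv);return e+d*(z-e[2])/d[2]
def proj(C,p):
    K,e,M=C;c=K@(M.T@(np.asarray(p)-e));return c[:2]/c[2]
E
python3 - <<'E'
from h import *
S=cam("scene");T=cam("top")
s=cv2.imread("pics/scene0.png").astype(int);t=cv2.imread("pics/top0.png")
def cen(m,x0,x1,y0,y1):
    ys,xs=np.nonzero(m[y0:y1,x0:x1]);return np.array([xs.mean()+x0,ys.mean()+y0]),len(xs)
b,g,r=s[...,0],s[...,1],s[...,2]
c,n=cen((r>g+40)&(r>b+40),255,290,180,210);print("dot",c,n,onz(S,c,.0423))
m=((r>b+35)&(r>90)).astype(np.uint8)[225:255,370:405];ys,xs=np.nonzero(m);print("brass",xs.min()+370,xs.max()+370,ys.min()+225,ys.max()+225,xs[ys==ys.max()]+370)
u=[xs[ys==ys.max()].mean()+370,ys.max()+225];print("tip",onz(S,u,.163))
gray=cv2.cvtColor(t,cv2.COLOR_BGR2GRAY);m=(gray>110).astype(np.uint8)
n,l,st,ce=cv2.connectedComponentsWithStats(m[130:292,185:478]);print(st[1:]+[185,130,0,0,0]);
k=l[200-130,395-185];ys,xs=np.nonzero(l==k);P=np.c_[xs+185,ys+130]
W=np.array([onz(T,p,.052)[:2] for p in P]);mu=W.mean(0);a=np.linalg.svd(W-mu,full_matrices=False)[2][0];a*=np.sign(a[1])
q=(W-mu)@a;w=(W-mu)@[-a[1],a[0]];print("axis",a,np.degrees(np.arctan2(a[1],a[0])),"ext",q.min(),q.max(),mu+q.min()*a,mu+q.max()*a)
for lo in np.arange(-.07,.08,.01):
    i=(q>=lo)&(q<lo+.01)
    if i.any():print(round(lo,2),w[i].min().round(3),w[i].max().round(3))
for c in[(265,149),(336,141),(421,142),(314,279),(369,279)]:print(c,onz(T,c,.05))
print("dial",onz(T,(217,210),.26),"col",onz(T,(152,209),.286),"block",onz(T,(187,212),.086))
E
```

```text
dot [273.05555556 193.88888889] 18 [ 0.59742283 -0.11678146  0.0423    ]
brass 385 388 240 245 [386]
tip [0.5595339  0.22139173 0.163     ]
[[322 130  27  27 559]
 [408 130  33  27 651]
 [253 135  27  28 610]
 [378 192  57  37 749]
 [205 202  13   3  30]
 [185 206  16   7 106]
 [203 214  15   3  35]
 [302 267  25  25 504]
 [357 268  24  24 515]]
axis [0.38410316 0.92329019] 67.41192564673001 ext -0.05637109854383011 0.07763161545324007 [ 0.54669913 -0.23809127] [ 0.59817    -0.11436788]
-0.06 -0.03 0.03
-0.05 -0.032 0.032
-0.04 -0.022 0.029
-0.03 -0.019 0.019
-0.02 -0.014 0.013
-0.01 -0.012 0.013
0.0 -0.012 0.013
0.01 -0.012 0.013
0.02 -0.012 0.013
0.03 -0.012 0.012
0.04 -0.012 0.012
0.05 -0.013 0.012
0.06 -0.013 0.012
0.07 -0.012 0.011
(265, 149) [0.71139954 0.15771276 0.05      ]
(336, 141) [ 0.73054196 -0.01320159  0.05      ]
(421, 142) [ 0.72773074 -0.21768301  0.05      ]
(314, 279) [0.40169941 0.03980406 0.05      ]
(369, 279) [ 0.40160718 -0.08985264  0.05      ]
dial [0.55842951 0.21120915 0.26      ] col [0.55954187 0.31747765 0.286     ] block [0.55916289 0.32950019 0.086     ]
```

```bash
cat >> h.py <<'E'
from scipy.linalg import logm
def frame(x,z):
    z=np.array(z,float);z/=np.linalg.norm(z);x=np.array(x,float);x-=z*(x@z);x/=np.linalg.norm(x)
    return np.c_[x,np.cross(z,x),z]
def twist(p,M,n):
    """constant body twist per row to reach tcp p, orientation M in n rows (mm, deg)"""
    s=manip.get_state();A=np.eye(4);A[:3,:3]=rot(s["ee_rot"]).as_matrix();A[:3,3]=s["position"]
    B=np.eye(4);B[:3,:3]=M;B[:3,3]=p
    X=logm(np.linalg.solve(A,B)).real/n
    print(n,"rows: translation m",X[:3,3].round(4),"angular deg",np.degrees([X[2,1],X[0,2],X[1,0]]).round(2))
def lying(deg): # grasp frame, tool leaning deg from vertical
    t=np.radians(deg);a=np.array([.384,.9233,0]);z=np.array([0,0,1.]);return frame(np.cos(t)*a-np.sin(t)*z,-np.sin(t)*a-np.cos(t)*z)
G=np.array([.5735,-.1744,.0505])
E
python3 - <<'E'
from h import *
M=lying(30);twist(G+(.019-.09)*M[:,2],M,20)
E
```

```text
20 rows: translation m [ 0.0308 -0.0015 -0.0021] angular deg [-0.66 -1.41 -2.44]
```

```bash
for i in 1 2; do python3 -m handwheel '[{"translation":[0.0308,-0.0015,-0.0021],"angular":[-0.66,-1.41,-2.44],"hand":0},{"translation":[0.0308,-0.0015,-0.0021],"angular":[-0.66,-1.41,-2.44],"hand":0},{"translation":[0.0308,-0.0015,-0.0021],"angular":[-0.66,-1.41,-2.44],"hand":0},{"translation":[0.0308,-0.0015,-0.0021],"angular":[-0.66,-1.41,-2.44],"hand":0},{"translation":[0.0308,-0.0015,-0.0021],"angular":[-0.66,-1.41,-2.44],"hand":0},{"translation":[0.0308,-0.0015,-0.0021],"angular":[-0.66,-1.41,-2.44],"hand":0},{"translation":[0.0308,-0.0015,-0.0021],"angular":[-0.66,-1.41,-2.44],"hand":0},{"translation":[0.0308,-0.0015,-0.0021],"angular":[-0.66,-1.41,-2.44],"hand":0},{"translation":[0.0308,-0.0015,-0.0021],"angular":[-0.66,-1.41,-2.44],"hand":0},{"translation":[0.0308,-0.0015,-0.0021],"angular":[-0.66,-1.41,-2.44],"hand":0}]'; done
python3 - <<'E'
from h import *
M=lying(30);twist(G+(.019-.09)*M[:,2],M,1)
s=manip.get_state();print(s["qpos"])
cv2.imwrite("pics/w1.png",manip.get_image("wrist")[:,:,::-1])
C=cam("wrist",s);a=np.array([.384,.9233,-.16]);a/=np.linalg.norm(a)
for z in(0,.03,.07,.125):print(z,proj(C,G+(z-.07)*a))
E
```

```text
clock: 0.93
position: [0.4351, -0.3891, 0.2156]
ee_rot: [0.075, 0.925, 0.356, -0.112]
contact_force: [1.2, 0.0, 0.9]
width: 0.0853
gripper_force: 0.0
clock: 1.77
position: [0.5978, -0.1485, 0.1189]
ee_rot: [0.145, 0.802, 0.537, -0.217]
contact_force: [0.4, -0.3, -0.3]
width: 0.0853
gripper_force: 0.0
1 rows: translation m [ 0.0055 -0.0125  0.0048] angular deg [0.12 0.23 0.14]
[-0.07232759  0.52882518  1.51805032 -0.51764174  1.31175215  0.50954965]
0 [304.31784208 266.34101896]
0.03 [303.34430649 242.18753118]
0.07 [301.79965102 203.86451832]
0.125 [299.03204563 135.20003031]
```

View pics/w1.png

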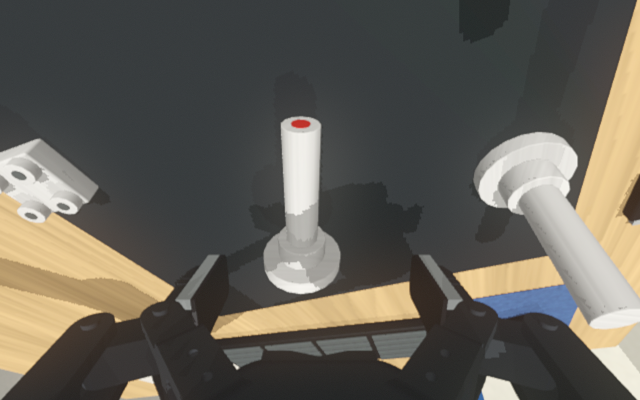

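The wrist view shows the dot at (300,124) and the flange at (302,265). That matches the prediction to within a few mm, so only the remaining sideways offset needs correcting before I move in.

```bash
python3 -m handwheel '[{"translation":[0.0055,-0.0125,0.005],"angular":[0.1,0.2,0.1],"hand":0},{"translation":[0,0,0.015],"angular":[0,0,0],"hand":0},{"translation":[0,0,0.015],"angular":[0,0,0],"hand":0},{"translation":[0,0,0.015],"angular":[0,0,0],"hand":0},{"translation":[0,0,0.015],"angular":[0,0,0],"hand":0},{"translation":[0,0,0.015],"angular":[0,0,0],"hand":0},{"translation":[0,0,0],"angular":[0,0,0],"hand":0},{"translation":[0,0,0],"angular":[0,0,0],"hand":0}]'
python3 - <<'E'
from h import *
M=lying(30);twist(G+.019*M[:,2],M,1)
s=manip.get_state()
im=manip.get_image("wrist")[:,:,::-1];cv2.imwrite("pics/w2.png",im)
C=cam("wrist",s);i=im.astype(int);m=(i[...,2]>i[...,1]+50)&(i[...,2]>i[...,0]+50);ys,xs=np.nonzero(m[:250]);u=(xs.mean(),ys.mean());print(u,len(xs),onz(C,u,.0423))
E
```

```text
clock: 2.48
position: [0.5711, -0.1779, 0.047]
ee_rot: [0.143, 0.804, 0.535, -0.216]
contact_force: [0.6, 0.3, -0.2]
width: 0.0853
gripper_force: 0.0
1 rows: translation m [0.0018 0.0009 0.0139] angular deg [-0.17  0.   -0.06]
(np.float64(324.26376146788994), np.float64(147.35091743119267)) 436 [ 0.59880938 -0.11643206  0.0423    ]
```

View pics/w2.png

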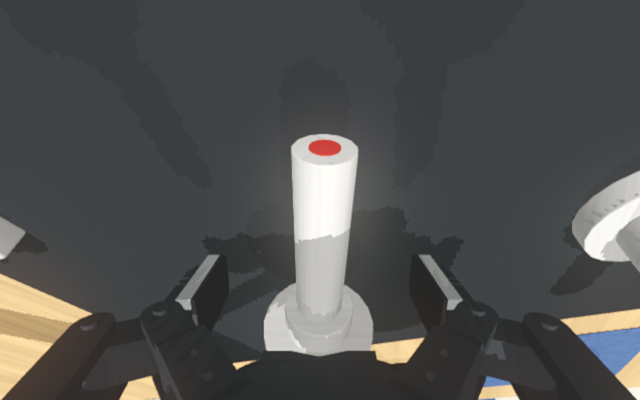

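The shaft is centred between the fingers, with the dot at (324,147), which puts it at (0.599, -0.116). Moving in the rest of the way and closing.

```bash
python3 -m handwheel '[{"translation":[0.001,0.001,0.006],"angular":[0,0,0],"hand":0},{"translation":[0,0,0.006],"angular":[0,0,0],"hand":0},{"translation":[0,0,0],"angular":[0,0,0],"hand":0},{"translation":[0,0,0],"angular":[0,0,0],"hand":1},{"translation":[0,0,0],"angular":[0,0,0],"hand":1},{"translation":[0,0,0],"angular":[0,0,0],"hand":1},{"translation":[0,0,0],"angular":[0,0,0],"hand":1},{"translation":[0,0,0],"angular":[0,0,0],"hand":1},{"translation":[0,0,0],"angular":[0,0,0],"hand":1},{"translation":[0,0,0],"angular":[0,0,0],"hand":1}]' 100
python3 -m handwheel '[{"translation":[0,0,0],"angular":[0,0,0],"hand":1},{"translation":[0,0,0],"angular":[0,0,0],"hand":1},{"translation":[0,0,0],"angular":[0,0,0],"hand":1},{"translation":[0,0,0],"angular":[0,0,0],"hand":1}]' 100
```

```text
clock: 3.37
position: [0.5708, -0.1827, 0.0373]
ee_rot: [0.144, 0.804, 0.535, -0.215]
contact_force: [-0.2, 1.6, 2.7]
width: 0.0228
gripper_force: 97.5
clock: 3.7
position: [0.5708, -0.1828, 0.0372]
ee_rot: [0.144, 0.804, 0.535, -0.215]
contact_force: [-1.3, 3.8, 6.0]
width: 0.0222
gripper_force: 97.7
```

```bash
python3 -m handwheel '[{"translation":[-0.01,0,-0.0173],"angular":[0,0,0],"hand":1},{"translation":[-0.01,0,-0.0173],"angular":[0,0,0],"hand":1},{"translation":[-0.01,0,-0.0173],"angular":[0,0,0],"hand":1},{"translation":[-0.01,0,-0.0173],"angular":[0,0,0],"hand":1},{"translation":[-0.01,0,-0.0173],"angular":[0,0,0],"hand":1},{"translation":[0,0,0],"angular":[0,0,0],"hand":1}]'
for i in 1 2; do python3 -m handwheel '[{"translation":[0,0,0],"angular":[0,5,0],"hand":1},{"translation":[0,0,0],"angular":[0,5,0],"hand":1},{"translation":[0,0,0],"angular":[0,5,0],"hand":1},{"translation":[0,0,0],"angular":[0,5,0],"hand":1},{"translation":[0,0,0],"angular":[0,5,0],"hand":1},{"translation":[0,0,0],"angular":[0,5,0],"hand":1},{"translation":[0,0,0],"angular":[0,5,0],"hand":1},{"translation":[0,0,0],"angular":[0,5,0],"hand":1},{"translation":[0,0,0],"angular":[0,5,0],"hand":1},{"translation":[0,0,0],"angular":[0,5,0],"hand":1}]'; done
python3 -m handwheel '[{"translation":[0,0,0],"angular":[0,0,0],"hand":1},{"translation":[0,0,0],"angular":[0,0,0],"hand":1}]'
python3 - <<'E'
from h import *
s=manip.get_state();print(s["qpos"]);print(rot(s["ee_rot"]).as_matrix().round(3))
im=np.hstack([manip.get_image("scene")[80:330,120:420],manip.get_image("wrist")[:250,170:470]])
cv2.imwrite("pics/s3.png",im[:,:,::-1])
E
```

```text
clock: 4.2
position: [0.573, -0.1834, 0.1395]
ee_rot: [0.146, 0.804, 0.535, -0.213]
contact_force: [0.2, -0.5, -2.4]
width: 0.0221
gripper_force: 98.0
clock: 5.03
position: [0.57, -0.1833, 0.1351]
ee_rot: [-0.098, 0.82, 0.545, 0.146]
contact_force: [0.5, 0.4, -4.0]
width: 0.0225
gripper_force: 97.9
clock: 5.87
position: [0.5702, -0.1838, 0.134]
ee_rot: [-0.319, 0.682, 0.453, 0.477]
contact_force: [-0.1, 0.9, -3.3]
width: 0.0223
gripper_force: 98.1
clock: 6.03
position: [0.5701, -0.1833, 0.1335]
ee_rot: [-0.319, 0.683, 0.452, 0.476]
contact_force: [-0.1, -0.0, -1.5]
width: 0.0226
gripper_force: 98.1
[-0.95502535  0.72570187  1.66585887  0.92575183  1.65983024 -0.94642249]
[[ 0.137  0.922  0.362]
 [ 0.314 -0.387  0.867]
 [ 0.939 -0.005 -0.343]]
```

View pics/s3.png

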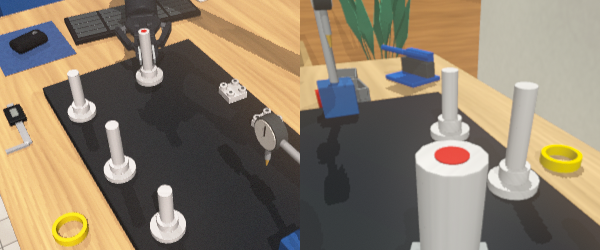

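The shaft is upright in the hand. In the wrist half of the picture the dot is at about (322,155) of the full frame. I'll triangulate it for the height, lower the shaft and let it settle on its flange.

```bash
cat >> h.py <<'E'
def red(n,box):
    s=manip.get_state();im=manip.get_image(n).astype(int);C=cam(n,s);x0,x1,y0,y1=box
    r,g,b=im[...,0],im[...,1],im[...,2];m=((r>g+40)&(r>b+40))[y0:y1,x0:x1].astype(np.uint8)
    k,l,st,ce=cv2.connectedComponentsWithStats(m);j=1+st[1:,4].argmax();u=ce[j]+[x0,y0];print(n,u.round(1),st[j,4]);return ray(C,u)
def dot(sbox,wbox=(220,420,60,300)):
    rs=[red("scene",sbox),red("wrist",wbox)]
    A=sum(np.eye(3)-np.outer(d,d) for e,d in rs);b=sum((np.eye(3)-np.outer(d,d))@e for e,d in rs)
    p=np.linalg.solve(A,b);print("dot",p.round(4),"gaps",[np.linalg.norm(np.cross(p-e,d)).round(4) for e,d in rs]);return p
E
python3 - <<'E'
from h import *
p=dot((255,290,95,125));s=manip.get_state();print((rot(s["ee_rot"]).as_matrix().T@(p-s["position"])).round(4))
E
```

```text
scene [277.8 113. ] 42
wrist [321.6 155. ] 540
dot [ 0.5548 -0.1837  0.1997] gaps [np.float64(0.0156), np.float64(0.0156)]
[ 0.056  -0.0144 -0.0284]
```

```bash
python3 - <<'E'
from h import *
p=dot((257,273,105,117));s=manip.get_state();print((rot(s["ee_rot"]).as_matrix().T@(p-s["position"])).round(4))
E
```

```text
scene [263.2 109.2] 20
wrist [321.6 155. ] 540
dot [ 0.5641 -0.2     0.2059] gaps [np.float64(0.0006), np.float64(0.0006)]
[ 0.0576  0.0005 -0.0411]
```

```bash
python3 -m handwheel '[{"translation":[-0.0108,0,0.0039],"angular":[0,0,0],"hand":1},{"translation":[-0.0108,0,0.0039],"angular":[0,0,0],"hand":1},{"translation":[-0.0108,0,0.0039],"angular":[0,0,0],"hand":1},{"translation":[-0.0108,0,0.0039],"angular":[0,0,0],"hand":1},{"translation":[0,0,0],"angular":[0,0,0],"hand":1},{"translation":[0,0,0],"angular":[0,0,0],"hand":1}]'
for i in 1 2 ; do python3 -m handwheel '[{"translation":[-0.0015,0,0.0005],"angular":[0,0,0],"hand":1},{"translation":[0,0,0],"angular":[0,0,0],"hand":1}]'; done; python3 - <<'E'
from h import *
p=dot((250,280,115,150))
E
```

```text
clock: 6.83
position: [0.5706, -0.1827, 0.0897]
ee_rot: [-0.319, 0.682, 0.453, 0.478]
contact_force: [0.6, -0.2, -2.3]
width: 0.0223
gripper_force: 98.3
clock: 7.0
position: [0.5708, -0.1831, 0.0891]
ee_rot: [-0.318, 0.682, 0.454, 0.478]
contact_force: [-0.0, 0.3, -2.6]
width: 0.0222
gripper_force: 98.3
clock: 7.17
position: [0.5707, -0.1832, 0.0877]
ee_rot: [-0.318, 0.682, 0.454, 0.477]
contact_force: [0.8, -0.2, -3.5]
width: 0.0224
gripper_force: 98.3
scene [265.3 129.1] 15
wrist [321.3 155. ] 540
dot [ 0.5639 -0.2001  0.1557] gaps [np.float64(0.0006), np.float64(0.0006)]
```

```bash
for i in 1 2 3; do python3 -m handwheel '[{"translation":[-0.00094,0,0.00034],"angular":[0,0,0],"hand":1},{"translation":[0,0,0],"angular":[0,0,0],"hand":1}]' | grep -E "posi|contact"; done
```

```text
position: [0.5708, -0.1831, 0.0869]
contact_force: [0.4, -0.6, -2.0]
position: [0.5708, -0.183, 0.0868]
contact_force: [-0.6, -1.2, 2.1]
position: [0.5708, -0.1828, 0.0867]
contact_force: [-2.0, -1.5, 5.9]
```

```bash
python3 -m handwheel '[{"translation":[0,0,0],"angular":[0,0,0],"hand":1},{"translation":[0,0,0],"angular":[0,0,0],"hand":1},{"translation":[0,0,0],"angular":[0,0,0],"hand":0.5},{"translation":[0,0,0],"angular":[0,0,0],"hand":0.5},{"translation":[0,0,0],"angular":[0,0,0],"hand":0.5},{"translation":[0,0,0],"angular":[0,0,0],"hand":0.5},{"translation":[0,0,0],"angular":[0,0,0],"hand":0.5},{"translation":[0,0,0],"angular":[0,0,0],"hand":0.5}]' 20
python3 - <<'E'
from h import *
p=dot((250,280,115,150))
cv2.imwrite("pics/s4.png",np.hstack([manip.get_image("scene")[80:330,120:420],manip.get_image("wrist")[:250,170:470]])[:,:,::-1])
E
```

```text
clock: 8.43
position: [0.5707, -0.183, 0.0845]
ee_rot: [-0.318, 0.682, 0.454, 0.477]
contact_force: [0.3, 0.2, -0.2]
width: 0.0424
gripper_force: 0.0
scene [266.2 129.4] 19
wrist [316.3 149.4] 530
dot [ 0.5623 -0.1995  0.1546] gaps [np.float64(0.0007), np.float64(0.0007)]
```

View pics/s4.png

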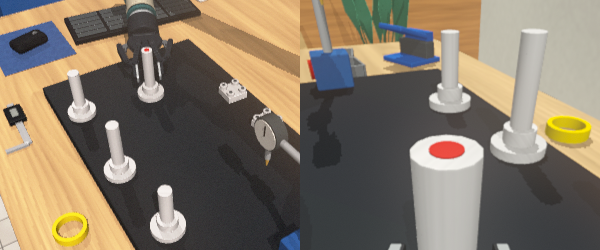

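It now stands free and upright on its flange, with the dot at (0.562, -0.200, 0.155). I'll regrip firmly, lift 3 mm, and carry it 0.30 m along +y.

```bash
python3 -m handwheel '[{"translation":[0,0,0],"angular":[0,0,0],"hand":1},{"translation":[0,0,0],"angular":[0,0,0],"hand":1},{"translation":[0,0,0],"angular":[0,0,0],"hand":1},{"translation":[0,0,0],"angular":[0,0,0],"hand":1},{"translation":[0,0,0],"angular":[0,0,0],"hand":1},{"translation":[0,0,0],"angular":[0,0,0],"hand":1},{"translation":[0,0,0],"angular":[0,0,0],"hand":1},{"translation":[0.0014,0,-0.0005],"angular":[0,0,0],"hand":1},{"translation":[0.0014,0,-0.0005],"angular":[0,0,0],"hand":1},{"translation":[0,0,0],"angular":[0,0,0],"hand":1}]' 100
python3 -m handwheel '[{"translation":[0.0031,-0.0039,0.0087],"angular":[0,0,0],"hand":1},{"translation":[0.0063,-0.0077,0.0173],"angular":[0,0,0],"hand":1},{"translation":[0.0063,-0.0077,0.0173],"angular":[0,0,0],"hand":1},{"translation":[0.0063,-0.0077,0.0173],"angular":[0,0,0],"hand":1},{"translation":[0.0063,-0.0077,0.0173],"angular":[0,0,0],"hand":1},{"translation":[0.0031,-0.0039,0.0087],"angular":[0,0,0],"hand":1},{"translation":[0,0,0],"angular":[0,0,0],"hand":1}]'
python3 - <<'E'
from h import *
s=manip.get_state();print(s["qpos"].round(2),rot(s["ee_rot"]).as_matrix().round(3))
E
```

```text
clock: 9.47
position: [0.571, -0.1833, 0.0871]
ee_rot: [-0.317, 0.682, 0.454, 0.477]
contact_force: [0.6, -0.1, -2.6]
width: 0.0226
gripper_force: 97.9
clock: 10.05
position: [0.5695, -0.08, 0.0878]
ee_rot: [-0.32, 0.681, 0.454, 0.477]
contact_force: [0.5, 0.0, -3.2]
width: 0.0222
gripper_force: 98.1
[-0.85  0.73  1.87  1.01  1.49 -1.09] [[ 0.133  0.924  0.359]
 [ 0.314 -0.383  0.869]
 [ 0.94  -0.002 -0.341]]
```

```bash
python3 -m handwheel '[{"translation":[0.0031,-0.0039,0.0087],"angular":[0,0,0],"hand":1},{"translation":[0.0063,-0.0077,0.0174],"angular":[0,0,0],"hand":1},{"translation":[0.0063,-0.0077,0.0174],"angular":[0,0,0],"hand":1},{"translation":[0.0063,-0.0077,0.0174],"angular":[0,0,0],"hand":1},{"translation":[0.0063,-0.0077,0.0174],"angular":[0,0,0],"hand":1},{"translation":[0.0063,-0.0077,0.0174],"angular":[0,0,0],"hand":1},{"translation":[0.0063,-0.0077,0.0174],"angular":[0,0,0],"hand":1},{"translation":[0.0063,-0.0077,0.0174],"angular":[0,0,0],"hand":1},{"translation":[0.0063,-0.0077,0.0174],"angular":[0,0,0],"hand":1},{"translation":[0.0063,-0.0077,0.0174],"angular":[0,0,0],"hand":1}]'
python3 -m handwheel '[{"translation":[0.0031,-0.0039,0.0087],"angular":[0,0,0],"hand":1},{"translation":[0,0,0],"angular":[0,0,0],"hand":1},{"translation":[0,0,0],"angular":[0,0,0],"hand":1}]'
python3 - <<'E'
from h import *
s=manip.get_state();print(s["qpos"].round(2))
S=cam("scene");u=proj(S,[.5615,.10,.158]);print(u)
p=dot((int(u[0])-14,int(u[0])+14,int(u[1])-12,int(u[1])+12))
a=cv2.resize(manip.get_image("scene")[170:295,280:430],None,fx=2.4,fy=2.4);b=manip.get_image("wrist")[:300,140:500]
print(proj(cam("wrist"),[.5595,.2205,.163]))
cv2.imwrite("pics/s5.png",np.hstack([a,b])[:,:,::-1])
E
```

```text
clock: 10.88
position: [0.5718, 0.1071, 0.087]
ee_rot: [-0.317, 0.682, 0.454, 0.478]
contact_force: [1.0, 0.7, -2.9]
width: 0.0227
gripper_force: 98.1
clock: 11.13
position: [0.5713, 0.1169, 0.0869]
ee_rot: [-0.317, 0.682, 0.454, 0.478]
contact_force: [0.7, -0.1, -4.1]
width: 0.0223
gripper_force: 98.2
[-0.57  0.67  2.13  1.29  1.3  -1.22]
[342.36859336 204.8832422 ]
scene [342.  206.1] 29
wrist [319.4 148.8] 521
dot [0.5643 0.1008 0.1567] gaps [np.float64(0.0012), np.float64(0.0012)]
[231.70470639  52.98301301]
```

View pics/s5.png

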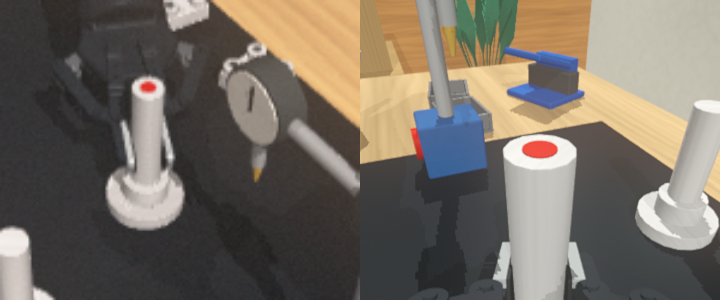

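The wrist view has the brass tip at (231,53), as predicted to within a pixel, and the dot at (319,149). So the tip is at (0.5595, 0.2205), and I'll move 0.10 m of the remaining distance.

```bash
python3 -m handwheel '[{"translation":[0.0038,-0.0054,0.0106],"angular":[0,0,0],"hand":1},{"translation":[0.0038,-0.0054,0.0106],"angular":[0,0,0],"hand":1},{"translation":[0.0038,-0.0054,0.0106],"angular":[0,0,0],"hand":1},{"translation":[0.0038,-0.0054,0.0106],"angular":[0,0,0],"hand":1},{"translation":[0.0038,-0.0054,0.0106],"angular":[0,0,0],"hand":1},{"translation":[0.0038,-0.0054,0.0106],"angular":[0,0,0],"hand":1},{"translation":[0.0038,-0.0054,0.0106],"angular":[0,0,0],"hand":1},{"translation":[0.0038,-0.0054,0.0106],"angular":[0,0,0],"hand":1},{"translation":[0,0,0],"angular":[0,0,0],"hand":1},{"translation":[0,0,0],"angular":[0,0,0],"hand":1}]'
python3 - <<'E'
from h import *
S=cam("scene");u=proj(S,[.5595,.20,.157]);print(u)
p=dot((int(u[0])-12,int(u[0])+12,int(u[1])-8,int(u[1])+10))
a=cv2.resize(manip.get_image("scene")[170:295,300:450],None,fx=2.4,fy=2.4);b=manip.get_image("wrist")[:300,140:500]
print(proj(cam("wrist"),[.5595,.2205,.163]))
M=rot(manip.get_state()["ee_rot"]).as_matrix();print((M.T@([.5595-p[0],.2205-p[1],0])).round(4))
cv2.imwrite("pics/s6.png",np.hstack([a,b])[:,:,::-1])
E
```

```text
clock: 12.17
position: [0.5645, 0.2188, 0.0867]
ee_rot: [-0.319, 0.681, 0.455, 0.477]
contact_force: [-0.2, -0.4, -4.0]
width: 0.0225
gripper_force: 98.2
[377.56221153 239.35378704]
scene [380.1 240.2] 34
wrist [319.3 149. ] 533
dot [0.5579 0.2029 0.1563] gaps [np.float64(0.0012), np.float64(0.0012)]
[297.91673507 108.56751283]
[ 0.0058 -0.0053  0.0158]
```

View pics/s6.png

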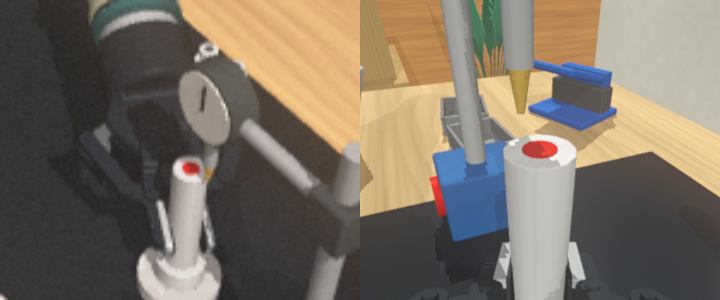

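The tip is now at about (301,113) in the wrist view, against (298,109) predicted. I'll compare the dot and tip within each camera to cancel the calibration error.

```bash
cat >> h.py <<'E'
def rel(wd,sd,zd,wbox,sbox):
    for n,u,bx in(("wrist",wd,wbox),("scene",sd,sbox)):
        s=manip.get_state();im=manip.get_image(n).astype(int);C=cam(n,s);x0,x1,y0,y1=bx
        r,g,b=im[y0:y1,x0:x1,0],im[y0:y1,x0:x1,1],im[y0:y1,x0:x1,2]
        m=((r-b>.35*r)&(r>70)&(g>b+10)&(r-g<.45*r)).astype(np.uint8);k,l,st,ce=cv2.connectedComponentsWithStats(m)
        j=1+st[1:,4].argmax();ys,xs=np.nonzero(l==j);e=ys>=ys.max()-1;t=(xs[e].mean()+x0,ys.max()+y0+.5)
        d=onz(C,t,.163)-onz(C,u,zd);print(n,"tip",np.round(t,1),st[j],"tip-dot",d[:2].round(4))
E
python3 - <<'E'
from h import *
rel((319.3,149),(380.1,240.2),.1574,(285,315,70,130),(383,394,235,250))
E
```

```text
wrist tip [298.8 129.5] [   0    0   30   60 1595] tip-dot [-0.005   0.0047]
scene tip [386.3 245.5] [ 2  5  4  6 16] tip-dot [0.0023 0.0185]
```

```bash
python3 - <<'E'
from h import *
C=cam("wrist");print(onz(C,(301,113.5),.163)-onz(C,(319.3,149),.1574))
im=manip.get_image("wrist");print(im[104:120:1,301].tolist());print(im[111,292:311].tolist())
M=rot(manip.get_state()["ee_rot"]).as_matrix();print((M.T@[.0025,.0175,0]).round(4))
E
```

```text
[0.00019659 0.01697591 0.0056    ]
[[181, 149, 75], [182, 149, 76], [182, 149, 76], [182, 150, 75], [182, 150, 76], [182, 150, 76], [182, 149, 76], [180, 148, 75], [181, 149, 76], [199, 167, 100], [228, 198, 140], [242, 212, 158], [243, 212, 159], [243, 212, 159], [241, 211, 157], [240, 209, 155]]
[[239, 208, 155], [241, 210, 156], [241, 210, 155], [215, 184, 126], [182, 150, 85], [178, 146, 74], [184, 151, 76], [186, 152, 77], [184, 151, 76], [180, 148, 75], [170, 138, 71], [167, 136, 78], [226, 194, 140], [241, 210, 156], [240, 209, 153], [233, 202, 147], [209, 181, 145], [150, 131, 131], [100, 100, 132]]
[ 0.0058 -0.0045  0.0161]
```

```bash
python3 -m handwheel '[{"translation":[0.0019,-0.002,0.0052],"angular":[0,0,0],"hand":1},{"translation":[0.0019,-0.002,0.0052],"angular":[0,0,0],"hand":1},{"translation":[0.0019,-0.002,0.0052],"angular":[0,0,0],"hand":1},{"translation":[0,0,0],"angular":[0,0,0],"hand":1},{"translation":[0,0,0],"angular":[0,0,0],"hand":1}]'
python3 - <<'E'
from h import *
a=cv2.resize(manip.get_image("scene")[215:275,350:425],None,fx=5,fy=5,interpolation=cv2.INTER_CUBIC);b=cv2.resize(manip.get_image("wrist")[80:180,260:385],None,fx=3,fy=3,interpolation=cv2.INTER_CUBIC)
cv2.imwrite("pics/s7.png",np.hstack([a,b])[:,:,::-1])
red("wrist",(280,360,120,180));C=cam("wrist")
print("expected tip px if above dot:",proj(C,onz(C,(319.3,149),.1574)+[0,0,.0056]))
S=cam("scene");print("scene dot px if below tip",proj(S,onz(S,(386.3,245.5),.163)-[0,0,.0056]))
red("scene",(375,400,236,262))
E
```

```text
clock: 12.93
position: [0.5661, 0.2354, 0.0868]
ee_rot: [-0.318, 0.681, 0.454, 0.477]
contact_force: [0.9, -0.4, -3.2]
width: 0.0223
gripper_force: 98.3
wrist [319.4 149. ] 527
expected tip px if above dot: [319.31471838 132.79605264]
scene dot px if below tip [385.98225595 247.85354019]
scene [385.5 246.1] 46
```

View pics/s7.png

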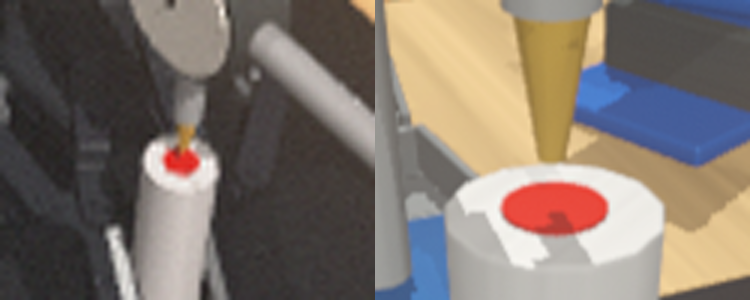

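The wrist crop shows the tip at about (319,134) against (319,133) expected for directly above the dot. The scene crop agrees within 1 mm. Lowering until it touches, then releasing.

```bash
python3 -m handwheel '[{"translation":[-0.0011,0,0.0004],"angular":[0,0,0],"hand":1},{"translation":[-0.0011,0,0.0004],"angular":[0,0,0],"hand":1},{"translation":[0,0,0],"angular":[0,0,0],"hand":1},{"translation":[0,0,0],"angular":[0,0,0],"hand":1}]'
```

```text
clock: 13.47
position: [0.5667, 0.2346, 0.0848]
ee_rot: [-0.318, 0.682, 0.454, 0.478]
contact_force: [-0.1, -1.0, -1.9]
width: 0.0222
gripper_force: 98.3
```

```bash
python3 -m handwheel '[{"translation":[-0.0007,0,0.0003],"angular":[0,0,0],"hand":1},{"translation":[0,0,0],"angular":[0,0,0],"hand":1},{"translation":[0,0,0],"angular":[0,0,0],"hand":1}]'
```

```text
clock: 13.72
position: [0.5667, 0.2348, 0.0847]
ee_rot: [-0.318, 0.681, 0.454, 0.478]
contact_force: [-1.3, -3.1, 4.8]
width: 0.0224
gripper_force: 98.7
```

In contact; opening the fingers.

```bash
python3 -m handwheel '[{"translation":[0,0,0],"angular":[0,0,0],"hand":1},{"translation":[0,0,0],"angular":[0,0,0],"hand":1},{"translation":[0,0,0],"angular":[0,0,0],"hand":0.5},{"translation":[0,0,0],"angular":[0,0,0],"hand":0.5},{"translation":[0,0,0],"angular":[0,0,0],"hand":0.5},{"translation":[0,0,0],"angular":[0,0,0],"hand":0.5},{"translation":[0,0,0],"angular":[0,0,0],"hand":0.5},{"translation":[0,0,0],"angular":[0,0,0],"hand":0.5}]' 20
python3 - <<'E'
from h import *
C=cam("wrist");im=manip.get_image("wrist")
e,d=red("wrist",(280,360,120,180));p=e+d*(.155-e[2])/d[2];print(p,"expected tip px:",proj(C,p+[0,0,.008]))
red("scene",(375,400,236,262));S=cam("scene");print("scene dot px if below tip",proj(S,onz(S,(386.6,245.5),.163)-[0,0,.008]))
a=cv2.resize(manip.get_image("scene")[215:275,350:425],None,fx=5,fy=5,interpolation=cv2.INTER_CUBIC);b=cv2.resize(im[80:180,260:385],None,fx=3,fy=3,interpolation=cv2.INTER_CUBIC)
cv2.imwrite("pics/s8.png",np.hstack([a,b])[:,:,::-1])
E
```

```text
clock: 14.38
position: [0.5665, 0.2348, 0.0835]
ee_rot: [-0.318, 0.682, 0.454, 0.477]
contact_force: [0.8, -0.3, -0.8]
width: 0.0432
gripper_force: 0.0
wrist [318.9 146.2] 526
[0.55925697 0.21712715 0.155     ] expected tip px: [318.93813873 122.46110866]
scene [385.5 246.8] 47
scene dot px if below tip [386.14487258 248.85484838]
```

View pics/s8.png

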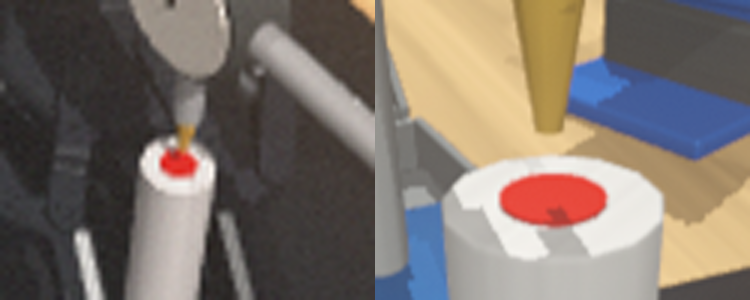

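It stands free, and both views put the tip within about 1 mm of the dot's centre. In the wrist view the tip is at (318,124) against (319,122) expected. Backing off horizontally.

```bash
python3 -m handwheel '[{"translation":[-0.0034,0,-0.0094],"angular":[0,0,0],"hand":0.4},{"translation":[-0.0034,0,-0.0094],"angular":[0,0,0],"hand":0.4},{"translation":[-0.0034,0,-0.0094],"angular":[0,0,0],"hand":0.4},{"translation":[-0.0034,0,-0.0094],"angular":[0,0,0],"hand":0.4},{"translation":[-0.0034,0,-0.0094],"angular":[0,0,0],"hand":0.4},{"translation":[-0.0034,0,-0.0094],"angular":[0,0,0],"hand":0.4},{"translation":[-0.0034,0,-0.0094],"angular":[0,0,0],"hand":0.4},{"translation":[-0.0034,0,-0.0094],"angular":[0,0,0],"hand":0.4},{"translation":[0,0,0],"angular":[0,0,0],"hand":0.4},{"translation":[0,0,0],"angular":[0,0,0],"hand":0.4}]'
python3 - <<'E'
from h import *
e,d=red("scene",(375,400,236,262));p=e+d*(.155-e[2])/d[2];print(p)
e,d=red("wrist",(220,420,60,250));print(e+d*(.155-e[2])/d[2])
print(manip.get_state()["qd"].round(3))
cv2.imwrite("pics/s9.png",np.hstack([manip.get_image("scene")[150:350,280:500],manip.get_image("wrist")[:200,200:440]])[:,:,::-1])
E
```

```text
clock: 15.42
position: [0.536, 0.16, 0.0839]
ee_rot: [-0.318, 0.682, 0.454, 0.478]
contact_force: [0.9, -1.2, 0.7]
width: 0.0512
gripper_force: 0.0
scene [385.5 246.7] 48
[0.55730701 0.21855161 0.155     ]
wrist [237.1  66. ] 470
[0.52395377 0.25464264 0.155     ]
[ 0.013  0.001  0.002 -0.001  0.     0.001]
```

View pics/s9.png

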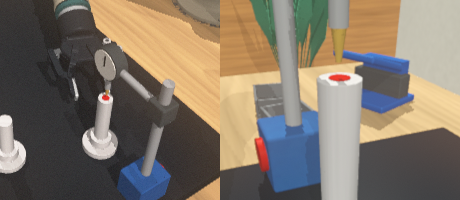

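The shaft stands upright with its dot under the tip, and the gripper is clear of it. The last wrist reading picked up the gauge's red button by mistake, so I'm ignoring it.

```bash
python3 -c "
from rig import manip
print(manip.sign_off())"
```

```text
the job is handed in; nothing more can be done
None
```

The shaft stands upright on its flange with the red dot under the gauge tip, within about 1–2 mm by the cameras; it is released with the gripper clear, and I handed the job in at about 15 s.

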